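# Weigh down the ridge, then tuck and hold the roof flashing

## Robot

A 6-joint arm with a two-finger parallel gripper is mounted at the origin on the work surface. World frame = base frame: x ahead of the robot, y to its left, z up, the work surface at z = 0. Lengths are in m, angles in degrees, forces in N, time in s.
With the tool pointing down it reaches from about 0.375 to 0.9 m from the base axis. Payload 3.1 kg.
Tool frame: the origin (TCP) lies midway between the tips of the shut fingers; the grasp point (between the pads) lies 19 mm behind it; z points along the fingers, y is the line along which they close (so a half turn about z gives the same grasp; the last joint's range is limited). The gripper opens to 87 mm and grips with 3 to 60 N. Pads are 19 mm wide; open, the fingers measure 117 mm over their backs; the gripper's body (75 mm by 190 mm) begins 51 mm behind the grasp point.
Start: joints at [-78.065, 30.224, 82.088, -0, 67.689, -10.227], TCP at [0.236, -0.579, 0.223] pointing down, gripper open.
Joint ranges: [-176.69, 176.69], [-43.24, 126.21], [12.49, 139.97], [-82, 262], [0, 151.66], [-163.58, 163.58]. Speed limits (degrees/s): [159.86, 159.86, 180, 180, 180, 180].

## Interface

Orientations are given as a 3x3 rotation matrix whose columns are the frame's x, y, z axes.
In Python, from rig import read_state, capture, camera_info, hand_in gives the robot as it stands.
- The arm moves only by the tool drive_tool, never from a script. Its argument "motion" is a list of rows, each a list of 2 entries, a list of its own where there are three numbers: the shift along the tool's x, y, z in mm, then the turn, a rotation vector about the tool's x, y, z in rad. A call has 1 to 5 rows; each row shifts and turns the commanded pose from where the row before left it, along the tool's axes as they then stand; what a row does not reach is not made up. A row lasts 1/10 s, in which the tool goes at most 50 mm and 8.59 degrees, less where a joint would pass 70% of its speed; a pose out of reach is approached as far as the arm can. A call is refused whole if a number of a shift passes 50 or a number of a turn 0.15, either way. A call with a gripper value outside its range is refused whole. "gripper" is the opening, from 0 (shut) to 1 (fully open), set as the call begins (left out, the last holds). The fingers move at their own pace and stop on an object; the grip force is fixed at half the most. Time passes only in rows, so rows that do not move let the fingers close. It gives the time, the measured TCP pose, the force, the opening and the grip force at its end, in the units of the state.
- read_state(): the state, without advancing time (a new reading comes with each control period).
- capture(name): name is "scene" or "top" or "wrist"; returns the picture (384x512x3 uint8, red, green, blue); there is no depth.
- camera_info(name): a dict with "fovy" (degrees; the focal length in pixels is half the picture's height over the tangent of half this angle, whatever the lens; pixels are square), "cx", "cy" (the principal point, pixels), "xyz" and "orientation" of the camera in the world; the wrist camera has in their place "T_tool_cam" (4x4, takes a point from camera to tool coordinates, whose origin is the TCP and whose axes are the flange's). Camera axes: x right, y down, z forward; pixel columns grow to the right and rows downward; lengths in m; the calibration is good to about 2 mm. A picture is of the moment at which its call begins: read the wrist's pose just before it. camera_info takes no time and is no camera call.
- hand_in(): hands the job in; it is judged then, once.
The state is a dict: "time_s": time; "joint_positions": joint angles; "qvel": joint speeds; "tau": joint torques, N m; "position": TCP position; "tcp_rot": TCP orientation; "force": force on the tool from outside, world axes, zero at the start; "moment": the same for the moment, N m; "opening": opening from 0.0 (shut) to 1.0 (fully open); "grasp_force": force on a finger pad.
Only numpy, scipy, OpenCV 4.12 (cv2) and the standard library are available. Lean on these libraries where they do the work, as an engineer would, in place of code of your own. Each camera call takes 0.05 s, during which the arm holds its last target. There are 200 camera calls.

## Task

Finish the bird-house roof panel: first set the red tin squarely on top of the column of tins that weighs down the glued ridge batten and let go of it. Then pick up the aluminium flashing strip, tuck its leading edge under the middle of the shingle's free edge, up to the black line, without lifting the shingle, and finish while still holding the strip, pressing it firmly flat on the roof board. Leave the column and the roosters, paint pots and bottle where they are.

Things in the scene. Friction and masses are not known exactly. Their poses are not given: they have to be found in the camera images.
- tin_c_mid (a point): centre of the loose tin: a closed flat red tin with a steel band, 50 (its x) x 90 (its y) x 36 mm high, about 0.25 kg, lying lid up on the green mat; z up. The mat is 3 mm thick and lies on the table.
- tin_c: the same loose red tin; origin at the centre of its underside
- tin_b_mid (a point): centre of the yellow tin, same size and axes as the red one, on top of the column of two: blue below, yellow above, its top 18 mm above this point. The column stands loose on the ridge batten.
- tin_a_mid (a point): centre of the blue tin, same size, at the bottom of the column
- deck: roof panel of a model bird house, fixed on the table: plywood board 250 (x) x 240 (y) x 18 mm, origin at the centre of its underside, z up, +x towards the ridge. A dark ridge batten, 64 (x) x 240 x 22 mm high, is fixed on its +x end (centred 90 mm from the origin along x). In front (-x) of the batten lies the terracotta shingle, 83 (x) x 210 (y) x 5 mm; its lower, free edge is 25 mm to the -x side of the origin. The bare board runs on 100 mm further to -x.
- shingle_lip (a point): middle of the underside of the shingle's free edge as it lies, 9 mm above the top of the board: the gap under it is 9 mm high and 190 mm wide, open to the deck's -x side, closed at both ends by small dark blocks. Same axes as the deck.
- shingle (a joint): lift of the shingle, rad: 0 lying, grows as its free edge is lifted; it turns freely on its edge at the batten, 83 mm from the free edge, and falls back by its own weight (0.15 kg)
- flashing_grip (a point): grip point of the loose bare aluminium flashing strip (rigid, about 0.17 kg), lying on the green mat: a flat plate 80 (its x) x 130 (its y) x 4 mm with an upright rib along y on it, 25 mm to the -x side of the plate's middle. The rib is 4 mm thick and ends in a bead 10 mm thick (x), 22 mm high, 130 mm long, its top 50 mm above the plate's underside. This point is the middle of the bead, 39 mm above the underside; z up, x towards the edge to be tucked in.
- flashing_edge (a point): middle of the underside of the flashing's leading edge (the long edge farther from the rib), 65 mm along the flashing's +x from the grip point and 39 mm below it; same axes. A black line across the plate's top marks 25 mm back from this edge.
- flashing: the same flashing strip; origin at the middle of the plate's underside
- rooster1_mid (a point): bystander: small white ceramic rooster with gold sides, on the mat, diameter 50 mm, 70 mm high; this is its centre
- rooster2_mid (a point): bystander: small white unpainted rooster, diameter 50 mm, 70 mm high; this is its centre
- rooster3_mid (a point): bystander: small white rooster with orange sides, diameter 50 mm, 70 mm high; this is its centre
- pot1_mid (a point): bystander: orange paint pot, on the mat, diameter 40 mm, 40 mm high; this is its centre
- pot2_mid (a point): bystander: blue paint pot, diameter 40 mm, 40 mm high; this is its centre
- bottle_mid (a point): bystander: clear bottle with red cap, diameter 60 mm, 150 mm high; this is its centre
There are look-alikes about, which are no part of the job. What is shaped like the flashing but orange is not meant.

How it is judged (in metres and radians):
On the way, in this order (a step that is already met when the one before it is completed fails the run):
1. the red tin stands squarely on the yellow one, let go (horizontal distance between tin_c_mid and tin_b_mid below 0.012 m and z of tin_c_mid in the frame of tin_b_mid between 0.031 and 0.041 m and angle between the x axis of tin_c_mid and the x axis of tin_b_mid, either way round below 0.15 rad and angle between tin_c_mid's own z axis and vertical below 0.06 rad and contact force between the fingers and tin_c below 0.05 N and distance of each of tin_a_mid, tin_b_mid from where it was at the start of the episode below 0.015 m), for 0.2 s.
2. the flashing's leading edge is under the shingle up to about the line, shingle lying (x of flashing_edge in the frame of deck between -0.009 and 0.011 m and y of flashing_edge in the frame of deck between -0.022 and 0.022 m and z of flashing_edge in the frame of deck above 0.012 m and angle between the x axis of flashing_edge and the x axis of deck, either way round below 0.12 rad and value of joint shingle below 0.03 rad), for 0.2 s.
At the end, for the whole second after the job is handed in: Red tin free on the yellow (12 mm, 0.15 rad), lower tins within 15 mm of their start; flashing edge 16-36 mm under the lying shingle (<0.03 rad), within 22 mm of its middle, 0.12 rad of square, under 3.5 mm off the board, tilt <0.06 rad; held by the fingers and pressed on the board with over 4 N (all of step 1 and all of step 2 and linear speed of tin_c below 0.02 m/s and z of flashing_edge in the frame of deck below 0.0215 m and angle between flashing_edge's own z axis and vertical below 0.06 rad and contact force between flashing and deck above 4 N and contact force between the fingers and flashing above 2 N); the arm keeps its last pose, push and grip.
It fails at once if the shingle is lifted (its edge by more than about 6 mm) (value of joint shingle above 0.075 rad).
It fails at once if a tin of the column is shoved or knocked off (distance of any of tin_a_mid, tin_b_mid from where it was at the start of the episode above 0.03 m).
It fails at once if a bystander is disturbed (moved more than 30 mm) (distance of any of rooster1_mid, rooster2_mid, rooster3_mid, pot1_mid, pot2_mid, bottle_mid from where it was at the start of the episode above 0.03 m).
It also fails if it takes over 51 s, if anything falls off the work surface, if the arm or the gripper's body presses on something with over 40 N, if the wrist force passes 120 N, or if a joint passes its speed limit or range.

## Working session

There is one attempt and no reset: what is moved stays moved. The work goes in short steps, Python scripts to look and compute and a tool call to move; the robot and the scene stay as the last step left them, time stands still between calls to the robot, and variables do not carry over. Pictures are saved under pics/ and viewed, at most 10 in all, crops included, and the job is handed in when it is done.

Besides the shell and the picture viewer there is one more tool, called after ">>>" as name(argument=value, ...) on one line, values as JSON. drive_tool: Moves the arm, as the interface text tells. Its arguments: {"type":"object","properties":{"motion":{"type":"array","items":{"type":"array"}},"gripper":{"type":"number"}},"required":["motion"]}

```bash
mkdir -p pics; python3 - <<'E'
from rig import *
import cv2,numpy as np
for n in("scene","top"):
    im=capture(n)[:,:,::-1]; cv2.imwrite(f"pics/{n}0.png",cv2.resize(im,(800,600),interpolation=cv2.INTER_CUBIC)); cv2.imwrite(f"{n}0raw.png",im)
    print(n,camera_info(n))
print(camera_info("wrist")); s=read_state(); print(s)
E
```

```text
scene {'fovy': 48.19401385925814, 'cx': 252.44042369288348, 'cy': 187.79324872052365, 'xyz': array([ 1.27855929, -0.89184464,  0.86168292]), 'orientation': array([[ 0.76621228,  0.36033782, -0.53204829],
       [ 0.64254649, -0.42027607,  0.64070433],
       [ 0.00726284, -0.83278129, -0.55355449]])}
top {'fovy': 56.66854452147759, 'cx': 255.6914741888769, 'cy': 191.8677271149509, 'xyz': array([ 0.39893993, -0.00881753,  1.25188119]), 'orientation': array([[ 0.01138893, -0.99020892,  0.13912798],
       [-0.99992644, -0.01069766,  0.00571542],
       [-0.00417112, -0.13918284, -0.99025792]])}
{'fovy': 62.66438898931529, 'cx': 255.67204944050061, 'cy': 190.90415493927514, 'T_tool_cam': array([[-1.97992593e-03, -9.53660313e-01, -3.00878859e-01,
         8.28837792e-02],
       [ 9.99998026e-01, -1.93822307e-03, -4.37104844e-04,
        -1.83212910e-04],
       [-1.66320801e-04, -3.00879130e-01,  9.53662268e-01,
        -1.61958728e-01],
       [ 0.00000000e+00,  0.00000000e+00,  0.00000000e+00,
         1.00000000e+00]])}
{'time_s': 0.1, 'joint_positions': array([-7.80658711e+01,  3.02723751e+01,  8.21487720e+01, -1.33041197e-03,
        6.76895076e+01, -1.02279663e+01]), 'qvel': array([-0.04559997, -0.06959811, -0.19304529,  0.07474787, -0.03550874,
        0.09622392]), 'tau': array([-3.43265920e-04, -4.40985417e+01, -1.77151501e+01,  6.33437256e-02,
        5.34102239e-02, -4.86260478e-05]), 'position': array([ 0.23564395, -0.57816639,  0.22168456]), 'tcp_rot': array([[ 9.26117083e-01,  3.77235964e-01, -4.20382951e-04],
       [ 3.77236061e-01, -9.26115220e-01,  1.88510376e-03],
       [ 3.21805885e-04, -1.90441040e-03, -9.99998135e-01]]), 'force': array([-0.72414502, -0.26579916, -0.09696917]), 'moment': array([0.0011045 , 0.01665805, 0.01305972]), 'grasp_force': 0.0, 'opening': 0.9982194964547803}
```

View pics/top0.png

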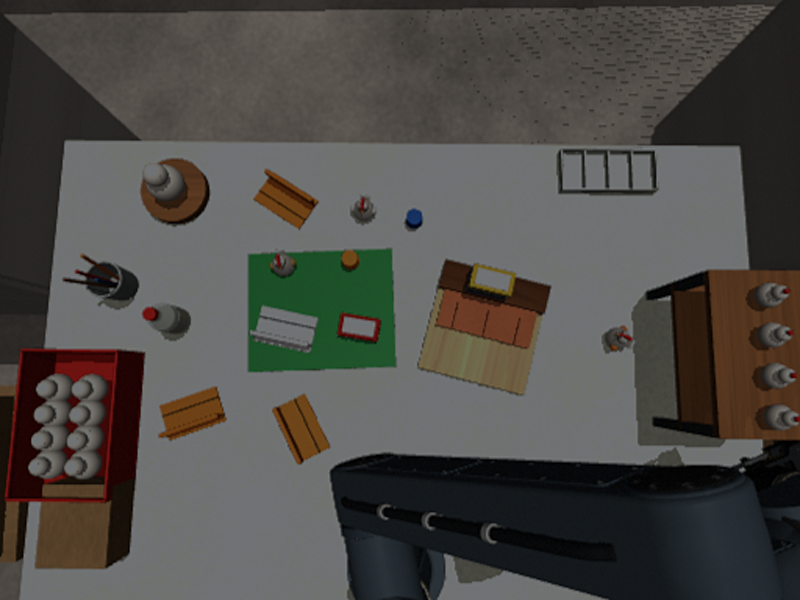

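View pics/scene0.png

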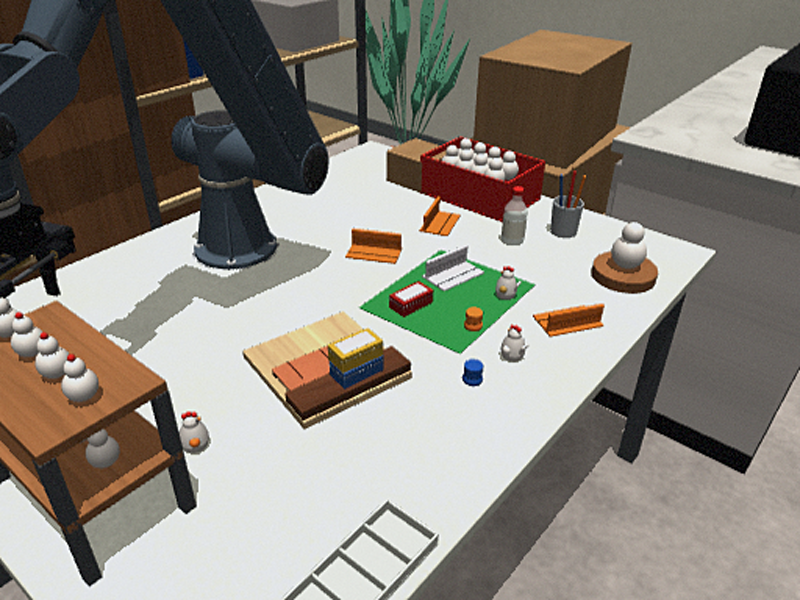

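Top view: the white/grey flashing at about (285,328) on the mat, with three orange look-alikes at (285,198), (193,412) and (302,427). Only the bare-metal one on the mat fits. The red tin on the mat is at (359,328), the column at (492,281) and the deck at about (485,330). I'll enlarge this region to confirm.

```bash
python3 - <<'E'
import cv2
im=cv2.imread("top0raw.png")[150:260,155:358]
cv2.imwrite("pics/crop1.png",cv2.resize(cv2.convertScaleAbs(im,alpha=1.5),None,fx=3.9,fy=3.9,interpolation=cv2.INTER_CUBIC))
E
```

```text
(no output)
```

View pics/crop1.png

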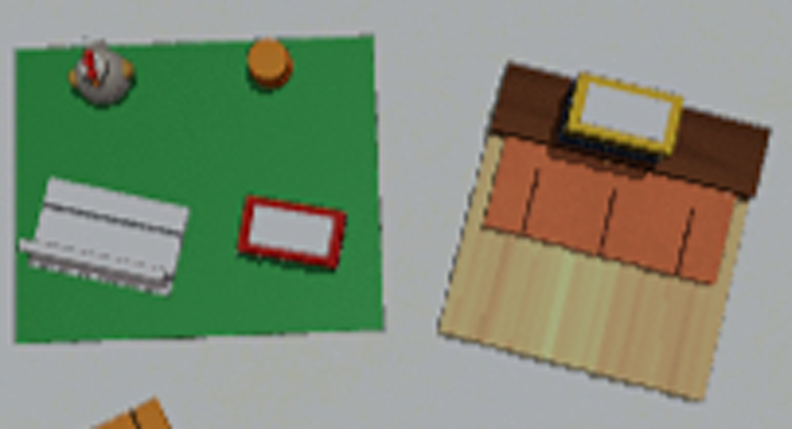

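```bash
cat > h.py <<'E'
import numpy as np, cv2
from rig import *
def ray(n,px,z,s=None):
    "world points at height z for raw pixels px"
    c=camera_info(n); px=np.atleast_2d(np.array(px,float))
    f=192/np.tan(np.radians(c['fovy']/2))
    if n=='wrist':
        T=np.eye(4);T[:3,:3]=s['tcp_rot'];T[:3,3]=s['position'];T=T@c['T_tool_cam'];R,p=T[:3,:3],T[:3,3]
    else: R,p=c['orientation'],c['xyz']
    d=np.c_[(px[:,0]-c['cx'])/f,(px[:,1]-c['cy'])/f,np.ones(len(px))]@R.T
    return p+d*((z-p[2])/d[:,2])[:,None]
def yaw(a,b): return np.degrees(np.arctan2(b[1]-a[1],b[0]-a[0]))
E
python3 - <<'E'
from h import *
np.set_printoptions(precision=4,suppress=True)
g=lambda l,z: ray('top',np.array(l)/3.9+[155,150],z)
def rect(n,l,z):
    P=g(l,z); print(n,P.mean(0),"yaw y",yaw(P[1],P[0]),yaw(P[2],P[3]),"yaw x",yaw(P[3],P[0]),yaw(P[2],P[1]))
rect('red',[(252,205),(336,215),(328,259),(244,248)],.039)
rect('yel',[(583,80),(675,97),(666,146),(574,126)],.112)
P=g([(440,333),(703,400)],.018);print('deck low',P.mean(0),yaw(P[1],P[0]),np.linalg.norm(P[1]-P[0]))
P=g([(508,63),(770,129)],.04);print('batten far',P.mean(0),yaw(P[1],P[0]))
P=g([(483,228),(715,283)],.032);print('shingle lip',P.mean(0),yaw(P[1],P[0]))
P=g([(50,178),(189,207)],.007);print('fl lead',P.mean(0),yaw(P[1],P[0]),np.linalg.norm(P[1]-P[0]))
P=g([(20,243),(170,280)],.053);print('fl bead',P.mean(0),yaw(P[1],P[0]),np.linalg.norm(P[1]-P[0]))
E
```

```text
red [0.5078 0.0875 0.039 ] yaw y 83.81442986658364 83.18204728532356 yaw x -9.051131634684152 -9.293312109707081
yel [ 0.6041 -0.1947  0.112 ] yaw y 79.90482811289363 78.13224413839403 yaw x -11.267833778569079 -11.14224933793225
deck low [ 0.3938 -0.1604  0.018 ] 76.43716255575235 0.23720521622047364
batten far [ 0.6319 -0.2191  0.04  ] 76.14577634722723
shingle lip [ 0.4906 -0.1836  0.032 ] 77.22150079930162
fl lead [0.5445 0.2449 0.007 ] 78.83756854610975 0.12912875754169525
fl bead [0.4789 0.2545 0.053 ] 76.89139211618392 0.13453517909439522
```

```bash
cat >> h.py <<'E'
from scipy.spatial.transform import Rotation as Ro
def down(yaw):
    c,s=np.cos(np.radians(yaw)),np.sin(np.radians(yaw)); return np.array([[c,s,0],[s,-c,0],[0,0,-1.]])
def plan(legs, cmd=None, step=45.,turn=.14):
    """legs: (x,y,z,yaw of tool x[,step mm]); prints rows in tool axes, tracked from the measured or given (pos,R)"""
    s=read_state(); p,R=cmd if cmd else (s['position'],s['tcp_rot'])
    for L in legs:
        st=L[4] if len(L)>4 else step; P=np.array(L[:3]);T=down(L[3])
        rv=Ro.from_matrix(R.T@T).as_rotvec()
        n=int(np.ceil(max(np.linalg.norm(P-p)*1000/st,abs(rv).max()/turn,1)))
        rows=[]
        for k in range(n):
            d=np.round(R.T@(P-p)*1000/(n-k),1 if n-k==1 else 0); rv=np.round(Ro.from_matrix(R.T@T).as_rotvec()/(n-k),3)
            rows.append([d.tolist(),rv.tolist()]); p=p+R@d/1000; R=R@Ro.from_rotvec(rv).as_matrix()
        print(L); print(rows)
E
python3 - <<'E'
from h import *
plan([(.27,-.32,.26,49),(.508,.0875,.15,82)])
E
```

```text
(0.27, -0.32, 0.26, 49)
[[[22.0, -38.0, -6.0], [-0.0, -0.0, -0.078]], [[24.0, -36.0, -6.0], [-0.0, -0.0, -0.078]], [[27.0, -34.0, -6.0], [-0.0, -0.0, -0.078]], [[30.0, -32.0, -7.0], [-0.001, -0.0, -0.078]], [[32.0, -29.0, -6.0], [-0.0, -0.0, -0.078]], [[33.9, -26.2, -6.9], [-0.001, -0.001, -0.078]]]
(0.508, 0.0875, 0.15, 82)
[[[42.0, -8.0, 10.0], [0.0, 0.0, -0.052]], [[43.0, -6.0, 10.0], [0.0, 0.0, -0.052]], [[43.0, -4.0, 10.0], [0.0, 0.0, -0.052]], [[43.0, -1.0, 10.0], [0.0, 0.0, -0.053]], [[43.0, 1.0, 10.0], [0.0, 0.0, -0.052]], [[43.0, 3.0, 10.0], [0.0, 0.0, -0.053]], [[42.0, 5.0, 10.0], [0.0, 0.0, -0.052]], [[42.0, 8.0, 10.0], [0.0, 0.0, -0.053]], [[42.0, 10.0, 10.0], [0.0, 0.0, -0.052]], [[41.0, 12.0, 10.0], [0.0, 0.0, -0.053]], [[40.1, 14.1, 9.9], [0.0, 0.0, -0.052]]]
```

>>> drive_tool(motion=[[[22,-38,-6],[0,0,-0.078]],[[24,-36,-6],[0,0,-0.078]],[[27,-34,-6],[0,0,-0.078]],[[30,-32,-7],[0,0,-0.078]],[[32,-29,-6],[0,0,-0.078]]], gripper=1)

```text
time_s: 0.6
position: [0.2642, -0.3609, 0.2534]
tcp_rot: [[0.711, 0.703, -0.0], [0.703, -0.711, 0.001], [0.001, -0.001, -1.0]]
force: [0.9, 0.6, 1.0]
opening: 1.0
grasp_force: 0.0
```

>>> drive_tool(motion=[[[34,-26,-7],[0,0,-0.078]],[[42,-8,10],[0,0,-0.052]],[[43,-6,10],[0,0,-0.052]],[[43,-4,10],[0,0,-0.052]],[[43,-1,10],[0,0,-0.053]]])

```text
time_s: 1.1
position: [0.3574, -0.1701, 0.2203]
tcp_rot: [[0.484, 0.875, 0.0], [0.875, -0.484, -0.0], [-0.0, 0.0, -1.0]]
force: [0.1, 0.0, 0.8]
opening: 1.001
grasp_force: 0.0
```

>>> drive_tool(motion=[[[43,1,10],[0,0,-0.052]],[[43,3,10],[0,0,-0.053]],[[42,5,10],[0,0,-0.052]],[[42,8,10],[0,0,-0.053]],[[42,10,10],[0,0,-0.052]]])

```text
time_s: 1.6
position: [0.4657, 0.0151, 0.17]
tcp_rot: [[0.24, 0.971, -0.0], [0.971, -0.24, -0.0], [-0.0, -0.0, -1.0]]
force: [0.3, -1.1, 0.1]
opening: 1.0
grasp_force: 0.0
```

>>> drive_tool(motion=[[[41,12,10],[0,0,-0.053]],[[40,14,10],[0,0,-0.052]],[[0,0,0],[0,0,0]],[[0,0,0],[0,0,0]]])

```text
time_s: 2.0
position: [0.5076, 0.0875, 0.1499]
tcp_rot: [[0.137, 0.991, -0.002], [0.991, -0.137, -0.0], [-0.001, -0.002, -1.0]]
force: [-0.4, -1.4, -0.6]
opening: 0.998
grasp_force: 0.0
```

```bash
python3 - <<'E'
from h import *
import pickle
s=read_state(); im=capture('wrist')[:,:,::-1]; cv2.imwrite("pics/w1.png",cv2.resize(im,None,fx=1.5,fy=1.5,interpolation=cv2.INTER_CUBIC)); pickle.dump(s,open('s1.pkl','wb'))
print(s['time_s'],s['position'],s['tcp_rot'].round(4))
E
```

```text
2.0 [0.50760487 0.08752648 0.1498778 ] [[ 1.374e-01  9.905e-01 -1.900e-03]
 [ 9.905e-01 -1.374e-01 -3.000e-04]
 [-5.000e-04 -1.800e-03 -1.000e+00]]
```

View pics/w1.png

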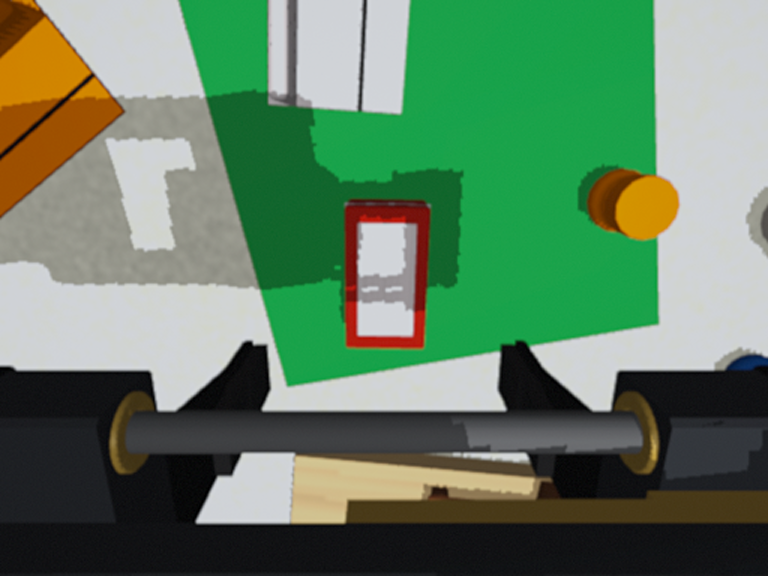

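The wrist view confirms the red tin. Its lid outline corners are about (346,206), (430,207), (424,348) and (346,347). The flashing is at the top and the column is below.

```bash
python3 - <<'E'
from h import *
import pickle; s=pickle.load(open('s1.pkl','rb'))
for l in ([(346,206),(430,207),(424,348),(346,347)],[(357,222),(418,223),(414,336),(357,335)]):
    P=ray('wrist',np.array(l)/1.5,.039,s); c=P.mean(0); print(c,[round(yaw(P[i],P[j]),1) for i,j in((3,0),(2,1),(0,1),(3,2))],np.linalg.norm(P[3]-P[0]),np.linalg.norm(P[1]-P[0]))
plan([(c[0],c[1],.06,82),(c[0],c[1],.01,82,30)])
E
```

```text
[0.50883545 0.08817029 0.039     ] [np.float64(80.6), np.float64(81.2), np.float64(-8.7), np.float64(-8.8)] 0.08848725526321918 0.048227113805841285
[0.508784   0.08765443 0.039     ] [np.float64(81.0), np.float64(81.2), np.float64(-8.9), np.float64(-9.0)] 0.07103361269514392 0.03538351468338391
(np.float64(0.5087839968622319), np.float64(0.08765442637453504), 0.06, 82)
[[[0.0, 0.0, 30.0], [-0.001, 0.0, 0.0]], [[1.0, 1.0, 30.0], [-0.0, 0.0, 0.0]], [[0.2, 0.4, 30.2], [-0.001, 0.001, 0.0]]]
(np.float64(0.5087839968622319), np.float64(0.08765442637453504), 0.01, 82, 30)
[[[-0.0, 0.0, 25.0], [0.0, -0.0, 0.0]], [[-0.0, 0.0, 25.0], [0.0, -0.0, 0.0]]]
```

>>> drive_tool(motion=[[[1,1,35],[0,0,0.015]],[[0,0,35],[0,0,0]],[[0,0,35],[0,0,0]],[[0,0,25],[0,0,0]],[[0,0,10],[0,0,0]]])

```text
time_s: 2.55
position: [0.5074, 0.0861, 0.0089]
tcp_rot: [[0.157, 0.988, -0.004], [0.988, -0.157, 0.0], [-0.001, -0.004, -1.0]]
force: [-0.1, -0.2, 0.5]
opening: 0.997
grasp_force: 0.0
```

>>> drive_tool(motion=[[[0,0,0],[0,0,0]],[[0,0,0],[0,0,0]],[[0,0,0],[0,0,0]],[[0,0,0],[0,0,0]],[[0,0,0],[0,0,0]]], gripper=0)

```text
time_s: 3.05
position: [0.5099, 0.0877, 0.0115]
tcp_rot: [[0.154, 0.988, 0.002], [0.988, -0.154, -0.0], [0.0, 0.002, -1.0]]
force: [0.7, -0.2, 0.3]
opening: 0.63
grasp_force: 0.0
```

>>> drive_tool(motion=[[[0,0,0],[0,0,0]],[[0,0,0],[0,0,0]],[[0,0,0],[0,0,0]]])

```text
time_s: 3.35
position: [0.5093, 0.0878, 0.0112]
tcp_rot: [[0.154, 0.988, 0.0], [0.988, -0.154, -0.0], [0.0, 0.0, -1.0]]
force: [-1.4, 0.7, 6.6]
opening: 0.573
grasp_force: 30.0
```

```bash
python3 - <<'E'
from h import *
plan([(.512,.08,.09,81,30),(.589,-.273,.21,78.8,40)])
E
```

```text
(0.512, 0.08, 0.09, 81, 30)
[[[-2.0, 1.0, -26.0], [0.0, -0.0, 0.001]], [[-3.0, 1.0, -26.0], [0.0, -0.0, 0.001]], [[-2.3, 1.9, -26.8], [0.0, -0.0, 0.0]]]
(0.589, -0.273, 0.21, 78.8, 40)
[[[-34.0, 13.0, -12.0], [0.0, -0.0, 0.004]], [[-34.0, 13.0, -12.0], [0.0, -0.0, 0.004]], [[-33.0, 13.0, -12.0], [0.0, -0.0, 0.004]], [[-33.0, 14.0, -12.0], [0.0, -0.0, 0.004]], [[-34.0, 14.0, -12.0], [0.0, -0.0, 0.004]], [[-33.0, 14.0, -12.0], [0.0, -0.0, 0.004]], [[-33.0, 14.0, -12.0], [0.0, -0.0, 0.004]], [[-33.0, 14.0, -12.0], [0.0, -0.0, 0.004]], [[-34.0, 14.0, -12.0], [0.0, -0.0, 0.003]], [[-33.2, 14.2, -11.9], [0.0, -0.0, 0.004]]]
```

>>> drive_tool(motion=[[[0,0,-15],[0,0,0]],[[-2,2,-30],[0,0,0]],[[-5,2,-34],[0,0,0]],[[-17,7,-20],[0,0,0.004]],[[-34,13,-20],[0,0,0.004]]])

```text
time_s: 3.85
position: [0.5229, 0.028, 0.1304]
tcp_rot: [[0.159, 0.987, -0.001], [0.987, -0.159, 0.001], [0.001, -0.001, -1.0]]
force: [0.2, 1.0, -2.7]
opening: 0.574
grasp_force: 30.0
```

>>> drive_tool(motion=[[[-34,13,-20],[0,0,0.004]],[[-34,13,-20],[0,0,0.004]],[[-34,13,-20],[0,0,0.004]],[[-34,14,-20],[0,0,0.004]],[[-34,14,0],[0,0,0.004]]])

```text
time_s: 4.35
position: [0.5626, -0.1543, 0.2121]
tcp_rot: [[0.182, 0.983, 0.005], [0.983, -0.182, -0.002], [-0.001, 0.005, -1.0]]
force: [1.5, 0.0, -2.1]
opening: 0.569
grasp_force: 30.0
```

>>> drive_tool(motion=[[[-34,14,0],[0,0,0.004]],[[-34,14,0],[0,0,0.004]],[[-34,14,0],[0,0,0.004]],[[-30,12,0],[0,0,0.004]],[[-15,8,0],[0,0,0]]])

```text
time_s: 4.85
position: [0.5938, -0.3113, 0.2084]
tcp_rot: [[0.2, 0.98, -0.001], [0.98, -0.2, -0.0], [-0.001, -0.001, -1.0]]
force: [0.6, 0.2, -2.4]
opening: 0.568
grasp_force: 30.0
```

>>> drive_tool(motion=[[[0,0,0],[0,0,0]],[[0,0,0],[0,0,0]],[[0,0,0],[0,0,0]]])

```text
time_s: 5.15
position: [0.5935, -0.3066, 0.2089]
tcp_rot: [[0.197, 0.98, -0.002], [0.98, -0.197, 0.002], [0.001, -0.002, -1.0]]
force: [-0.3, 0.6, -3.6]
opening: 0.574
grasp_force: 30.0
```

```bash
python3 - <<'E'
from h import *
import pickle
s=read_state(); im=capture('wrist')[:,:,::-1]; cv2.imwrite("pics/w2.png",cv2.resize(im,None,fx=1.5,fy=1.5,interpolation=cv2.INTER_CUBIC)); pickle.dump(s,open('s2.pkl','wb'))
print(s['time_s'],s['position'],s['tcp_rot'].round(4),s['grasp_force'])
E
```

```text
5.15 [ 0.5934768  -0.30656404  0.2088904 ] [[ 0.1967  0.9805 -0.0018]
 [ 0.9805 -0.1967  0.0019]
 [ 0.0015 -0.0022 -1.    ]] 30.00016026198864
```

View pics/w2.png

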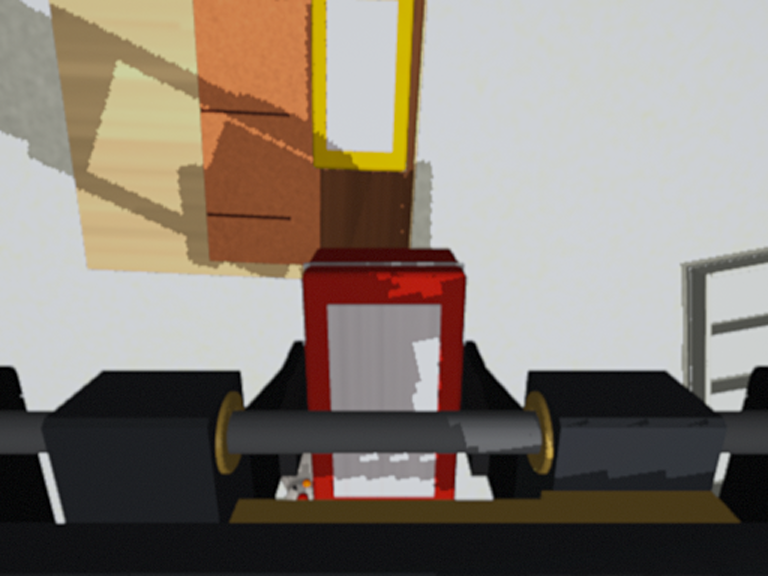

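The yellow tin is at the top, with its near edge from (314,168) to (405,171). The shingle lip runs from (193,0) to (208,262), and the held red tin is centred with its far lid edge from (304,268) to (464,268).

```bash
python3 - <<'E'
from h import *
import pickle; s=pickle.load(open('s2.pkl','rb'))
r=lambda l,z: ray('wrist',np.array(l)/1.5,z,s)
P=r([(314,168),(405,171),(313,0),(414,0)],.112); a=yaw(P[0],P[1]); m=(P[0]+P[1])/2
print('yel',m,'yaws',a,yaw(P[0],P[2]),yaw(P[1],P[3]),np.linalg.norm(P[1]-P[0]))
for b in(-12.5,-11.2):
    t=np.radians(b+90); print(b,m[:2]+.045*np.array([np.cos(t),np.sin(t)]))
z=s['position'][2]+.028
P=r([(304,268),(464,268)],z); m=(P[0]+P[1])/2; print('held',m-s['position'],(s['tcp_rot'].T@(m-s['position'])),yaw(P[0],P[1]),np.linalg.norm(P[1]-P[0]))
P=r([(193,0),(208,262)],.032); print('lip edge',P,yaw(P[1],P[0]))
P=r([(88,268)],.018); print('deck corner',P)
E
```

```text
yel [ 0.59360878 -0.23844794  0.112     ] yaws -13.28376541423014 76.37566466884078 76.22669313744142 0.048468724947053926
-12.5 [ 0.60334856 -0.19451462]
-11.2 [ 0.60234932 -0.19430496]
held [0.00906701 0.0454968  0.028     ] [ 0.04643301 -0.00011948 -0.02793082] -11.41305478646145 0.046954413769790475
lip edge [[ 0.50765046 -0.11981807  0.032     ]
 [ 0.46444541 -0.28525139  0.032     ]] 75.36339097809172
deck corner [[ 0.36582672 -0.27390946  0.018     ]]
```

```bash
python3 - <<'E'
from h import *
plan([(.6037,-.196,.18,76.6,30),(.6037,-.196,.128,76.6,20)])
E
```

```text
(0.6037, -0.196, 0.18, 76.6, 30)
[[[28.0, -3.0, 7.0], [-0.0, -0.0, 0.009]], [[27.0, -3.0, 7.0], [-0.001, -0.0, 0.009]], [[28.0, -4.0, 8.0], [-0.0, -0.001, 0.009]], [[27.2, -3.4, 7.3], [-0.001, -0.0, 0.009]]]
(0.6037, -0.196, 0.128, 76.6, 20)
[[[0.0, 0.0, 17.0], [0.0, -0.0, 0.0]], [[0.0, 0.0, 17.0], [0.0, -0.0, 0.0]], [[0.0, 0.0, 18.0], [0.0, -0.0, 0.0]]]
```

>>> drive_tool(motion=[[[28,-3,7],[0,0,0.009]],[[27,-3,7],[-0.001,0,0.009]],[[28,-4,8],[0,-0.001,0.009]],[[27,-3,7],[-0.001,0,0.009]],[[0,0,0],[0,0,0]]])

```text
time_s: 5.7
position: [0.6033, -0.1923, 0.1795]
tcp_rot: [[0.228, 0.974, -0.002], [0.974, -0.228, 0.003], [0.002, -0.003, -1.0]]
force: [-0.9, 0.0, -3.1]
opening: 0.574
grasp_force: 30.0
```

>>> drive_tool(motion=[[[0,0,15],[0,0,0]],[[0,0,15],[0,0,0]],[[0,0,10],[0,0,0]],[[0,0,6],[0,0,0]],[[0,0,4],[0,0,0]]])

```text
time_s: 6.2
position: [0.6047, -0.1982, 0.1302]
tcp_rot: [[0.233, 0.973, 0.002], [0.973, -0.233, -0.001], [-0.001, 0.002, -1.0]]
force: [0.1, -0.2, -2.5]
opening: 0.572
grasp_force: 30.0
```

>>> drive_tool(motion=[[[0,0,0],[0,0,0]],[[0,0,0],[0,0,0]],[[0,0,0],[0,0,0]]])

```text
time_s: 6.5
position: [0.6051, -0.1985, 0.1311]
tcp_rot: [[0.233, 0.972, 0.003], [0.972, -0.233, -0.002], [-0.001, 0.003, -1.0]]
force: [-0.5, 0.2, -2.6]
opening: 0.572
grasp_force: 30.0
```

>>> drive_tool(motion=[[[2,-2,3],[0,0,0]],[[0,0,3],[0,0,0]],[[0,0,2],[0,0,0]],[[0,0,1.5],[0,0,0]],[[0,0,0.5],[0,0,0]]])

```text
time_s: 7.0
position: [0.6032, -0.1958, 0.1203]
tcp_rot: [[0.233, 0.973, 0.001], [0.973, -0.233, -0.001], [-0.001, 0.001, -1.0]]
force: [-0.8, -0.0, -0.4]
opening: 0.572
grasp_force: 30.0
```

>>> drive_tool(motion=[[[0,0,0.5],[0,0,0]],[[0,0,0],[0,0,0]]])

```text
time_s: 7.2
position: [0.6032, -0.1958, 0.1203]
tcp_rot: [[0.233, 0.973, 0.002], [0.973, -0.233, -0.001], [-0.001, 0.002, -1.0]]
force: [-1.1, 0.2, -0.3]
opening: 0.571
grasp_force: 30.0
```

>>> drive_tool(motion=[[[0,0,0],[0,0,0]],[[0,0,0],[0,0,0]],[[0,0,0],[0,0,0]],[[0,0,0],[0,0,0]],[[0,0,0],[0,0,0]]], gripper=0.95)

```text
time_s: 7.7
position: [0.6034, -0.1958, 0.1201]
tcp_rot: [[0.233, 0.973, 0.002], [0.973, -0.233, -0.002], [-0.001, 0.002, -1.0]]
force: [-0.7, -0.0, -0.2]
opening: 0.914
grasp_force: 0.0
```

>>> drive_tool(motion=[[[0,0,0],[0,0,0]],[[0,0,-5],[0,0,0]],[[0,0,-20],[0,0,0]],[[0,0,-35],[0,0,0]],[[0,0,-30],[0,0,0]]])

```text
time_s: 8.2
position: [0.6032, -0.1957, 0.2114]
tcp_rot: [[0.233, 0.973, 0.002], [0.973, -0.233, -0.001], [-0.001, 0.002, -1.0]]
force: [0.7, 0.3, 0.2]
opening: 0.955
grasp_force: 0.0
```

```bash
python3 - <<'E'
from h import *
import pickle
s=read_state(); im=capture('wrist')[:,:,::-1]; cv2.imwrite("pics/w3.png",cv2.resize(im,None,fx=1.5,fy=1.5,interpolation=cv2.INTER_CUBIC)); pickle.dump(s,open('s3.pkl','wb'))
print(s['time_s'],s['position'],s['opening'])
# flashing grip point from top-camera lead edge and bead, yaw -12.5
plan([(.57,-.08,.24,77,50),(.477,.20,.19,77,50)])
E
```

```text
8.2 [ 0.60315902 -0.1956833   0.21135908] 0.9545652846566294
(0.57, -0.08, 0.24, 77, 50)
[[[35.0, -21.0, -8.0], [0.004, 0.001, -0.003]], [[35.0, -21.0, -8.0], [0.004, 0.001, -0.002]], [[35.6, -20.0, -7.5], [0.004, 0.002, -0.003]]]
(0.477, 0.2, 0.19, 77, 50)
[[[42.0, -26.0, 8.0], [0.0, -0.0, 0.0]], [[42.0, -26.0, 8.0], [0.0, -0.0, 0.0]], [[42.0, -25.0, 9.0], [0.0, -0.0, 0.0]], [[42.0, -26.0, 8.0], [0.0, -0.0, 0.0]], [[42.0, -25.0, 9.0], [0.0, -0.0, 0.0]], [[41.9, -25.6, 8.0], [0.0, -0.0, 0.0]]]
```

View pics/w3.png

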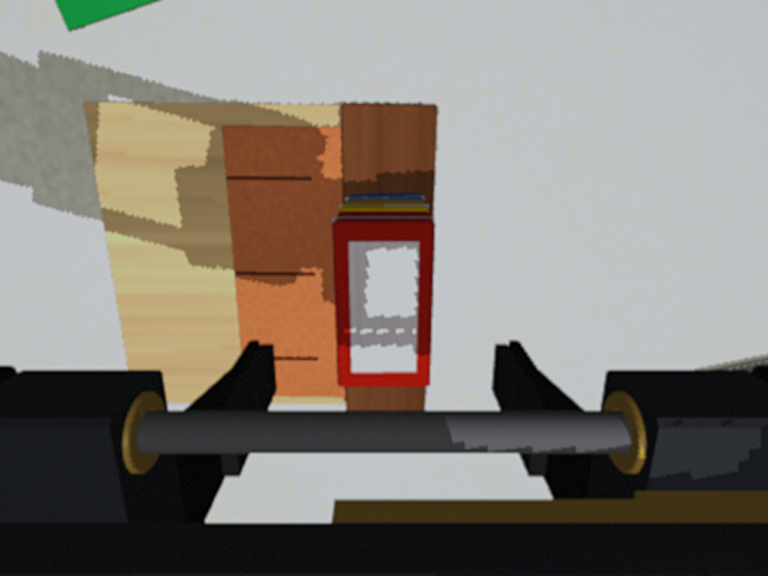

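The red tin now stands squarely on the yellow one. The shingle lip runs from (222,127) to (241,397), and the deck's far corner is at about (85,102). Next I move over the flashing.

>>> drive_tool(motion=[[[20,-12,0],[0,0,0]],[[43,-25,0],[0,0,0]],[[43,-25,0],[0,0,0]],[[43,-25,0],[0,0,0]],[[43,-25,5],[0,0,0]]])

```text
time_s: 8.75
position: [0.5388, 0.0186, 0.2055]
tcp_rot: [[0.234, 0.972, 0.004], [0.972, -0.234, -0.002], [-0.001, 0.005, -1.0]]
force: [1.1, 0.3, 1.6]
opening: 0.948
grasp_force: 0.0
```

>>> drive_tool(motion=[[[43,-25,8],[0,0,0]],[[43,-25,8],[0,0,0]],[[43,-25,8],[0,0,0]],[[42,-24,7],[0,0,0]],[[20,-10,5],[0,0,0]]], gripper=0.5)

```text
time_s: 9.25
position: [0.4757, 0.2304, 0.1683]
tcp_rot: [[0.23, 0.973, 0.001], [0.973, -0.23, -0.001], [-0.001, 0.001, -1.0]]
force: [-0.3, -0.2, -0.1]
opening: 0.58
grasp_force: 0.0
```

>>> drive_tool(motion=[[[0,0,0],[0,0,0]],[[0,0,0],[0,0,0]],[[0,0,0],[0,0,0]]])

```text
time_s: 9.55
position: [0.4785, 0.2263, 0.1687]
tcp_rot: [[0.234, 0.972, 0.003], [0.972, -0.234, -0.002], [-0.001, 0.003, -1.0]]
force: [-0.0, 0.7, -0.4]
opening: 0.508
grasp_force: 0.0
```

```bash
python3 - <<'E'
from h import *
import pickle
s=pickle.load(open('s3.pkl','rb')); r=lambda l,z: ray('wrist',np.array(l)/1.5,z,s)
P=r([(222,127),(241,397)],.032); print('lip',P.mean(0),yaw(P[1],P[0]),np.linalg.norm(P[1]-P[0]))
P=r([(85,102)],.018); print('deck corner',P); P=r([(437,104)],.04); print('batten corner',P)
s=read_state(); im=capture('wrist')[:,:,::-1]; cv2.imwrite("pics/w4.png",cv2.resize(im,None,fx=1.5,fy=1.5,interpolation=cv2.INTER_CUBIC)); pickle.dump(s,open('s4.pkl','wb'))
print(s['time_s'],s['position'],s['tcp_rot'].round(4),s['opening'])
E
```

```text
lip [ 0.4893433  -0.18359587  0.032     ] 74.77601664618687 0.20906269032268188
deck corner [[ 0.42478122 -0.04316531  0.018     ]]
batten corner [[ 0.661649   -0.10310068  0.04      ]]
9.55 [0.47853164 0.22625497 0.16874104] [[ 2.338e-01  9.723e-01  2.700e-03]
 [ 9.723e-01 -2.338e-01 -1.600e-03]
 [-9.000e-04  3.000e-03 -1.000e+00]] 0.5075746962719364
```

View pics/w4.png

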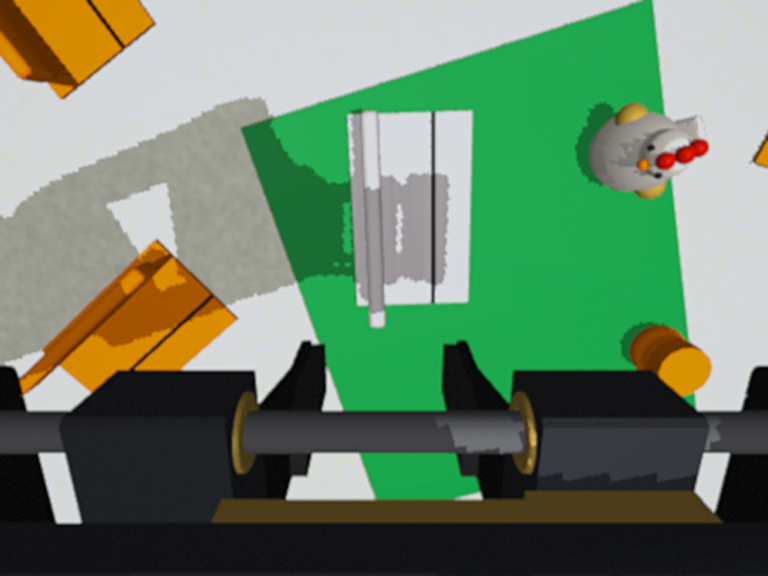

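The flashing is bare grey metal on the mat. Its leading edge runs from (472,110) to (468,301), and the bead's top centreline from (370,111) to (377,327).

```bash
python3 - <<'E'
from h import *
import pickle
s=pickle.load(open('s4.pkl','rb')); r=lambda l,z: ray('wrist',np.array(l)/1.5,z,s)
P=r([(472,110),(468,301)],.007); e=P.mean(0); y1=yaw(P[1],P[0]); print('lead',e,y1,np.linalg.norm(P[1]-P[0]))
P=r([(370,111),(377,327)],.053); b=P.mean(0); print('bead',b,yaw(P[1],P[0]),np.linalg.norm(P[1]-P[0]))
t=np.radians(y1-90); g=e[:2]-.065*np.array([np.cos(t),np.sin(t)]); print('grip from lead',g)
E
```

```text
lead [0.54408103 0.24595054 0.007     ] 78.31781925454334 0.1299762558498591
bead [0.48050507 0.25927015 0.053     ] 77.84884399617616 0.12833123419722933
grip from lead [0.48042745 0.25911192]
```

>>> drive_tool(motion=[[[16,-3,25],[0,0,-0.026]],[[16,-3,35],[0,0,0]],[[0,0,40],[0,0,0]],[[0,0,15],[0,0,0]],[[0,0,0],[0,0,0]]])

```text
time_s: 10.1
position: [0.4781, 0.2578, 0.0511]
tcp_rot: [[0.209, 0.978, -0.003], [0.978, -0.209, -0.003], [-0.004, -0.003, -1.0]]
force: [0.9, 0.6, 0.1]
opening: 0.501
grasp_force: 0.0
```

>>> drive_tool(motion=[[[0,0,0],[0,0,0]],[[0,0,0],[0,0,0]]])

```text
time_s: 10.3
position: [0.4807, 0.2592, 0.0547]
tcp_rot: [[0.209, 0.978, 0.005], [0.978, -0.209, -0.001], [0.0, 0.005, -1.0]]
force: [-0.2, 0.4, -0.2]
opening: 0.499
grasp_force: 0.0
```

>>> drive_tool(motion=[[[0,0,10],[0,0,0]],[[0,0,12],[0,0,0]],[[0,0,8],[0,0,0]],[[0,0,1],[0,0,0]],[[0,0,0],[0,0,0]]])

```text
time_s: 10.8
position: [0.4788, 0.2594, 0.0217]
tcp_rot: [[0.207, 0.978, 0.0], [0.978, -0.207, -0.002], [-0.002, 0.001, -1.0]]
force: [0.2, -0.3, 1.0]
opening: 0.499
grasp_force: 0.0
```

>>> drive_tool(motion=[[[0,0,0],[0,0,0]],[[0,0,0],[0,0,0]],[[0,0,0],[0,0,0]],[[0,0,0],[0,0,0]],[[0,0,0],[0,0,0]]], gripper=0)

```text
time_s: 11.3
position: [0.4794, 0.2595, 0.0225]
tcp_rot: [[0.207, 0.978, 0.002], [0.978, -0.207, -0.001], [-0.001, 0.003, -1.0]]
force: [1.0, -0.4, 1.5]
opening: 0.132
grasp_force: 1.2
```

>>> drive_tool(motion=[[[0,0,0],[0,0,0]],[[0,0,0],[0,0,0]],[[0,0,0],[0,0,0]]])

```text
time_s: 11.6
position: [0.4797, 0.2595, 0.0225]
tcp_rot: [[0.208, 0.978, 0.003], [0.978, -0.208, -0.001], [-0.001, 0.003, -1.0]]
force: [0.9, -0.5, 1.7]
opening: 0.107
grasp_force: 30.0
```

```bash
python3 - <<'E'
from h import *
plan([(.4797,.2595,.12,78,25),(.4042,-.1617,.12,75.8,40),(.4042,-.1617,.06,75.8,25)])
E
```

```text
(0.4797, 0.2595, 0.12, 78, 25)
[[[-0.0, 0.0, -24.0], [0.001, 0.0, 0.0]], [[-0.0, 0.0, -25.0], [0.001, 0.0, 0.0]], [[-0.0, 0.0, -24.0], [0.0, 0.0, 0.0]], [[-0.1, 0.2, -24.5], [0.001, 0.001, 0.0]]]
(0.4042, -0.1617, 0.12, 75.8, 40)
[[[-39.0, 1.0, -0.0], [-0.0, -0.0, 0.004]], [[-39.0, 1.0, -0.0], [-0.0, -0.0, 0.003]], [[-39.0, 2.0, -0.0], [-0.0, -0.0, 0.004]], [[-39.0, 2.0, -0.0], [-0.0, -0.0, 0.003]], [[-39.0, 2.0, -0.0], [-0.0, -0.0, 0.004]], [[-39.0, 2.0, -0.0], [-0.0, -0.0, 0.003]], [[-39.0, 2.0, -0.0], [-0.0, -0.0, 0.004]], [[-39.0, 2.0, -0.0], [-0.0, -0.0, 0.003]], [[-38.0, 2.0, -0.0], [-0.0, -0.0, 0.004]], [[-39.0, 2.0, -0.0], [-0.0, -0.0, 0.003]], [[-38.3, 3.1, -0.2], [-0.0, -0.0, 0.004]]]
(0.4042, -0.1617, 0.06, 75.8, 25)
[[[-0.0, -0.0, 20.0], [-0.0, -0.0, -0.0]], [[-0.0, -0.0, 20.0], [-0.0, -0.0, -0.0]], [[-0.1, -0.0, 20.0], [-0.0, -0.0, -0.0]]]
```

>>> drive_tool(motion=[[[0,0,-12],[0,0,0]],[[0,0,-25],[0,0,0]],[[0,0,-30],[0,0,0]],[[-15,0,-30],[0,0,0]],[[-38,2,0],[0,0,0.004]]])

```text
time_s: 12.1
position: [0.4733, 0.2095, 0.1236]
tcp_rot: [[0.208, 0.978, 0.012], [0.978, -0.208, 0.002], [0.004, 0.012, -1.0]]
force: [1.0, -0.2, -2.7]
opening: 0.11
grasp_force: 30.0
```

>>> drive_tool(motion=[[[-39,2,0],[0,0,0.004]],[[-39,2,0],[0,0,0.004]],[[-39,2,0],[0,0,0.004]],[[-39,2,0],[0,0,0.004]],[[-39,2,0],[0,0,0.004]]])

```text
time_s: 12.6
position: [0.436, 0.0137, 0.1201]
tcp_rot: [[0.231, 0.973, 0.001], [0.973, -0.231, -0.001], [-0.001, 0.001, -1.0]]
force: [0.3, -0.4, -2.1]
opening: 0.109
grasp_force: 30.0
```

>>> drive_tool(motion=[[[-39,2,0],[0,0,0.004]],[[-39,2,0],[0,0,0.004]],[[-39,2,0],[0,0,0.004]],[[-39,2,0],[0,0,0.004]],[[-39,2,0],[0,0,0.002]]])

```text
time_s: 13.1
position: [0.3992, -0.1779, 0.1202]
tcp_rot: [[0.249, 0.969, 0.001], [0.969, -0.249, -0.001], [-0.0, 0.001, -1.0]]
force: [0.8, 0.1, -2.0]
opening: 0.109
grasp_force: 30.0
```

>>> drive_tool(motion=[[[-20,1,20],[0,0,0]],[[0,0,20],[0,0,0]],[[0,0,20],[0,0,0]],[[0,0,0],[0,0,0]],[[0,0,0],[0,0,0]]])

```text
time_s: 13.6
position: [0.396, -0.1962, 0.0601]
tcp_rot: [[0.248, 0.969, 0.001], [0.969, -0.248, -0.001], [-0.0, 0.001, -1.0]]
force: [0.5, -0.2, -1.7]
opening: 0.112
grasp_force: 30.0
```

```bash
python3 - <<'E'
from h import *
import pickle
s=read_state(); im=capture('wrist')[:,:,::-1]; cv2.imwrite("pics/w5.png",cv2.resize(im,None,fx=1.5,fy=1.5,interpolation=cv2.INTER_CUBIC)); pickle.dump(s,open('s5.pkl','wb'))
print(s['time_s'],s['position'],s['tcp_rot'].round(4),s['force'],s['grasp_force'])
E
```

```text
13.6 [ 0.39598563 -0.19618026  0.06008033] [[ 2.483e-01  9.687e-01  8.000e-04]
 [ 9.687e-01 -2.483e-01 -5.000e-04]
 [-3.000e-04  9.000e-04 -1.000e+00]] [ 0.48707014 -0.21112115 -1.70368606] 29.99941491521895
```

View pics/w5.png

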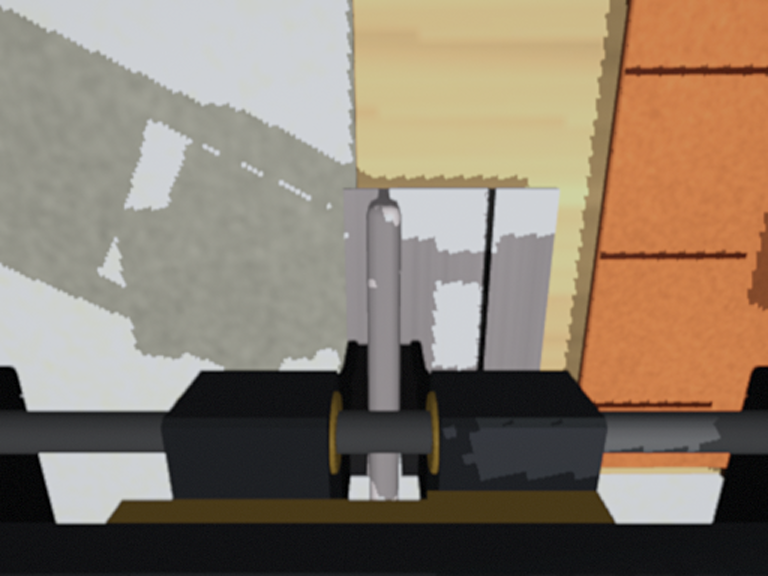

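Held strip: its leading edge runs from (559,188) to (541,368), parallel to the lip from (627,0) to (580,385). The middle seam meets the lip at (602,255).

```bash
python3 - <<'E'
from h import *
import pickle
s=pickle.load(open('s5.pkl','rb')); r=lambda l,z: ray('wrist',np.array(l)/1.5,z,s)
z=s['position'][2]
P=r([(559,188),(541,368)],z-.0155); print('edge yaw',yaw(P[1],P[0])); 
for q in P: print('corner in tool',(s['tcp_rot'].T@(q-s['position']))*1000)
P=r([(627,0),(580,385),(602,255)],.032); print('lip yaw',yaw(P[1],P[0]),'mid',P[2])
print('tool yaw x', np.degrees(np.arctan2(s['tcp_rot'][1,0],s['tcp_rot'][0,0])))
t=s['tcp_rot'].T@(P[2]-s['position']); print('lipmid in tool',t*1000,[ (s['tcp_rot'].T@(q-s['position'])*1000).round(1) for q in P[:2]])
print((s['tcp_rot'].T@(np.array([.4905,-.1835,.032])-s['position'])*1000))
E
```

```text
edge yaw 76.08636061080246
corner in tool [65.02035085 64.53254409 15.5360776 ]
corner in tool [-8.66756148 65.12630606 15.55958563]
lip yaw 76.44310248854919 mid [ 0.49209958 -0.18314595  0.032     ]
tool yaw x 75.62467728538192
lipmid in tool [36.4974327  89.84402608 28.14741399] [array([129.1,  86. ,  28.1]), array([-23.7,  88.2,  28.2])]
[35.75733491 88.38243485 28.14636849]
```

>>> drive_tool(motion=[[[18,0,5],[0,0,0]],[[18,0,5],[0,0,0]],[[0,0,5],[0,0,0]],[[0,0,4],[0,0,0]],[[0,0,0],[0,0,0]]])

```text
time_s: 14.15
position: [0.4057, -0.1624, 0.0409]
tcp_rot: [[0.248, 0.969, 0.003], [0.969, -0.248, -0.002], [-0.001, 0.003, -1.0]]
force: [0.6, 0.1, -2.4]
opening: 0.11
grasp_force: 30.0
```

>>> drive_tool(motion=[[[0,0,1],[0,0,0]],[[0,0,1],[0,0,0]],[[0,0,0],[0,0,0]]])

```text
time_s: 14.45
position: [0.4053, -0.1621, 0.0388]
tcp_rot: [[0.249, 0.969, 0.002], [0.969, -0.249, -0.001], [-0.001, 0.002, -1.0]]
force: [-0.1, 0.5, -1.8]
opening: 0.113
grasp_force: 30.0
```

>>> drive_tool(motion=[[[0,0,1],[0,0,0]],[[0,0,0.5],[0,0,0]],[[0,0,0],[0,0,0]]])

```text
time_s: 14.75
position: [0.4053, -0.1619, 0.0374]
tcp_rot: [[0.248, 0.969, 0.002], [0.969, -0.248, -0.002], [-0.001, 0.002, -1.0]]
force: [-0.1, -0.8, 1.8]
opening: 0.108
grasp_force: 30.0
```

>>> drive_tool(motion=[[[0,0,-1],[0,0,0]],[[0,5,0],[0,0,0]],[[0,7,0],[0,0,0]],[[0,7,0],[0,0,0]],[[0,5,0],[0,0,0]]])

```text
time_s: 15.25
position: [0.4298, -0.1682, 0.0383]
tcp_rot: [[0.248, 0.969, 0.003], [0.969, -0.248, -0.002], [-0.001, 0.003, -1.0]]
force: [0.1, -0.2, -2.7]
opening: 0.113
grasp_force: 30.0
```

>>> drive_tool(motion=[[[0,3,0],[0,0,0]],[[0,4,0],[0,0,0]],[[0,3,0],[0,0,0]]])

```text
time_s: 15.55
position: [0.4385, -0.1702, 0.0383]
tcp_rot: [[0.248, 0.969, 0.002], [0.969, -0.248, -0.001], [-0.001, 0.002, -1.0]]
force: [-0.0, -0.2, -2.6]
opening: 0.114
grasp_force: 30.0
```

>>> drive_tool(motion=[[[0,4,0],[0,0,0]],[[0,4,0],[0,0,0]],[[0,4,0],[0,0,0]],[[0,3,0],[0,0,0]],[[0,0,0],[0,0,0]]])

```text
time_s: 16.05
position: [0.4534, -0.1742, 0.0384]
tcp_rot: [[0.248, 0.969, 0.003], [0.969, -0.248, -0.002], [-0.001, 0.003, -1.0]]
force: [0.2, 0.7, -1.1]
opening: 0.11
grasp_force: 30.0
```

```bash
python3 - <<'E'
from h import *
import pickle
s=read_state(); im=capture('wrist')[:,:,::-1]; cv2.imwrite("pics/w6.png",cv2.resize(im,None,fx=1.5,fy=1.5,interpolation=cv2.INTER_CUBIC)); pickle.dump(s,open('s6.pkl','wb'))
print(s['time_s'],s['position'],s['force'],s['grasp_force'])
for m in([.4905,-.1835,.032],[.4921,-.1831,.032]): print(s['tcp_rot'].T@(np.array(m)-s['position'])*1000)
E
```

```text
16.05 [ 0.45341367 -0.17421633  0.03844607] [ 0.16930152  0.73181792 -1.06709966] 29.999507255852222
[ 0.22070522 38.21091709  6.55831101]
[ 1.0053452  39.66154774  6.56159919]
```

View pics/w6.png

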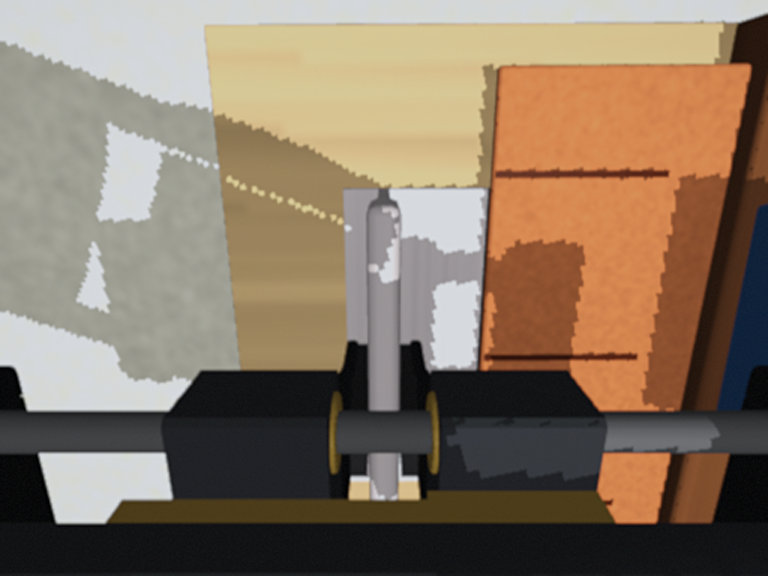

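The lip now sits right at the black line at about (486,190–368), square and centred, with the shingle lying flat. Next I press down.

>>> drive_tool(motion=[[[0,0,0.5],[0,0,0]],[[0,0,0.5],[0,0,0]],[[0,0,0.5],[0,0,0]],[[0,0,0.5],[0,0,0]],[[0,0,0],[0,0,0]]])

```text
time_s: 16.6
position: [0.4525, -0.1738, 0.0375]
tcp_rot: [[0.248, 0.969, 0.002], [0.969, -0.248, -0.002], [-0.001, 0.002, -1.0]]
force: [-1.7, 1.8, 9.6]
opening: 0.11
grasp_force: 30.0
```

>>> drive_tool(motion=[[[0,0,0.5],[0,0,0]],[[0,0,0.5],[0,0,0]],[[0,0,0.5],[0,0,0]],[[0,0,0],[0,0,0]],[[0,0,0],[0,0,0]]])

```text
time_s: 17.1
position: [0.4525, -0.1738, 0.0374]
tcp_rot: [[0.248, 0.969, 0.003], [0.969, -0.248, -0.002], [-0.001, 0.003, -1.0]]
force: [-3.6, 2.1, 23.2]
opening: 0.112
grasp_force: 30.0
```

>>> drive_tool(motion=[[[0,0,-0.5],[0,0,0]],[[0,0,0],[0,0,0]],[[0,0,0],[0,0,0]],[[0,0,0],[0,0,0]],[[0,0,0],[0,0,0]]])

```text
time_s: 17.6
position: [0.4525, -0.1737, 0.0374]
tcp_rot: [[0.248, 0.969, 0.002], [0.969, -0.248, -0.002], [-0.001, 0.003, -1.0]]
force: [-2.5, 1.2, 18.4]
opening: 0.11
grasp_force: 30.0
```

```bash
python3 - <<'E'
from h import *
im=capture('scene')[:,:,::-1]; s=read_state(); print(s['time_s'],s['position'],s['force'],s['grasp_force'])
cv2.imwrite("pics/end.png",cv2.resize(im[180:300,130:330],None,fx=4,fy=4,interpolation=cv2.INTER_CUBIC))
E
```

```text
17.65 [ 0.45251729 -0.17375208  0.03741786] [-3.13110916  1.36927789 17.09527925] 30.011043408885598
```

View pics/end.png

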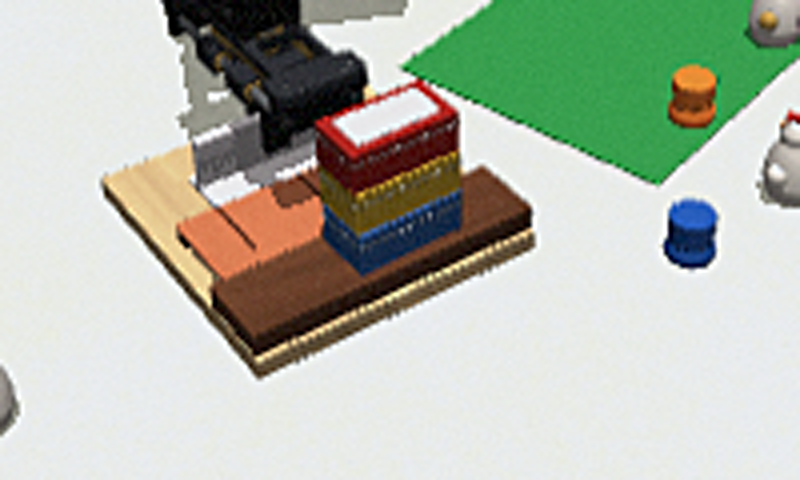

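The column stands squarely at about (390,180), the strip is tucked under the shingle at about (250,190), the shingle is lying flat and the bystanders are untouched. I'm handing in.

```bash
python3 -c "
from rig import *
print(hand_in())"
```

```text
the job is handed in; nothing more can be done
None
```

I handed the job in at about 17.7 s, with no verdict returned: the red tin stands squarely on the yellow one, and the flashing is tucked under the shingle to the black line, still held and pressed on the board with about 17 N.

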